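Refit the splined clamping lever and lock the board vise

TASK

The circuit board is lying loose in the vise because the clamping lever has come off its splined shaft. Fit the lever back on the shaft: feel for the one angle at which its splines engage, without forcing it, and slide it fully home. Then turn the lever clockwise as far as it goes, so that the jaw clamps the board, and let go. Do not touch the board itself, and leave the other things on the counter where they are.

Things in the scene. Friction and masses are not known exactly. Their poses are not given: they have to be found in the camera images.
- lever: Loose clamping lever lying flat, 115 mm long, 0.13-0.21 kg: a steel hub at one end (round, 39 mm across, 28 mm high, with two parallel flats at y = +20 and -20, each 22 mm long in x), then along +x a steel arm 15 mm wide (z 5 to 16) and a black handle 19 mm thick, up to x = 95. Origin: on the bore's axis at the hub's underside; z up along the bore.
- bore (a point): Mouth of the lever's bore, centre of the hub's top face, 28 mm over the lever's origin; axes as the lever. The bore goes right through: rib ends 10 mm from the axis; five grooves 6.2 mm wide, reaching 14 mm from the axis, at 60, 120, 180, 240 and 300 degrees from +x. At 0 degrees, on the arm's side, it is solid. So it fits the shaft at one angle only, with about 4 degrees of play either way.
- handle (a point): Middle of the lever's black handle, at x = 75, z = 9.5 mm in the lever's frame; axes as the lever. The handle is 19 mm thick and 43 mm long.
- vise: Low board vise fixed to the counter, 116 mm in x, 210 mm in y; origin: centre of its underside, z up. Fixed jaw at the +y end with its clamping face at y = +81; grey cam housing at the -y end, 74 x 66 mm, top at z = 36, with an upright splined steel shaft that turns in a collar 35 mm across. The shaft's steady friction is 0.24 N m: a hub lightly rubbing on its teeth does not turn it.
- seat (a point): Centre of the collar's top, on the shaft's axis, 46 mm above the counter, at y = -62 mm in the vise; axes as the vise. Here begin the teeth, 16 mm long: root 9.5, tips 13 mm from the axis, 4.6 wide, 60 degrees apart, five of them and a gap for the sixth. Fully home, the hub's underside rests here; standing on the ends of the teeth it is 16 mm higher.
- nose (a point): Tip of the shaft, 26.5 mm above the seat; axes as the vise, they do not turn with the shaft. Round nose above the teeth: radius 9.5 mm to 4.5 mm below the tip, tapering to 5 mm. The shaft was left anywhere within 29 degrees of the angle at which its gap faces the vise's +x; that angle is not measured: see it or feel it. The seated lever's arm points where the gap points. Firm stop 57 degrees clockwise (from above) of +x.
- board: Circuit board, 70 mm in x, 72 mm in y, 2.4 mm thick, 60 g, lying loose on two ledges between the jaws, its underside 30 mm above the counter; origin: centre of its underside, axes as the vise. The moving jaw, a dark bar across the vise next to the housing, is driven by the shaft: 3 mm a radian clockwise; at the stop it clamps the board on the fixed jaw with over 30 N.
- spool: Spool of solder standing on its flange, 52 mm across, 35 mm high, origin at the centre of its underside. Bystander.
- cutters: Flush cutters lying flat, 44 x 122 x 11 mm, origin under the centre. Bystander.
- jar: White jar, 56 mm across, 60 mm high, origin under the centre. Bystander.
- driver: Precision screwdriver lying flat, 152 mm long, 16 mm thick, origin under the centre. Bystander.
There are look-alikes about, which are no part of the job. There is more than one size of the lever; the job needs the larger.

How it is judged:
By the outcome, as a careful person would: the job done as asked, in the order asked, and still so for the second after the job is handed in, with the robot touching nothing.
It also fails if it takes over 72 s, if anything falls off the work surface, if the arm or the gripper's body presses on something with over 40 N, if the wrist force passes 120 N, or if a joint passes its speed limit or range.

ROBOT

A 6-joint arm with a two-finger parallel gripper is mounted at the origin on a cart in front of the work surface, level with it; the furniture and walls round the work are solid. World frame = base frame: x ahead of the robot, y to its left, z up, the work surface at z = 0. Lengths are in m, angles in degrees, forces in N, time in s.
With the tool pointing down it reaches from about 0.375 to 0.825 m from the base axis. Payload 5.5 kg.
Tool frame: the origin (TCP) lies midway between the tips of the shut fingers; the grasp point (between the pads) lies behind it (bot.tcp_to_grasp is the z of the grasp point in the tool frame, in m); z points along the fingers, y is the line along which they close (so a half turn about z gives the same grasp; the last joint's range is limited). The gripper opens to 85 mm and grips with 20 to 120 N. Pads are 22 mm wide; open, the fingers measure 114 mm over their backs; the gripper's body (76 mm by 85 mm) begins 54 mm behind the grasp point. The pads swing forward as they close: fully open they stand 13 mm farther back than shut.
Start: joints at [-63.713, 17.962, -2.699, 69.339, 0, 90], TCP at [0.266, -0.538, 0.191] pointing down, gripper open.
Joint ranges: [-152.73, 152.73], [-39.44, 99.34], [-58.76, 71.6], [-118.89, 123.64], [-81.53, 83.1], [-180, 180]. Speed limits (degrees/s): [136.94, 136.94, 172.46, 180, 180, 180].

INTERFACE

Orientations are given as [roll, pitch, yaw] about the fixed x, y, z axes, in that order (R = Rz(yaw) Ry(pitch) Rx(roll)).
In Python, from plant import bot, get_image gives the robot as it stands.
- The arm moves only by the tool send_rows, never from a script. Its argument "targets" is a list of rows, each an object with "grip": the closure in counts, from 0 (fully open) to 255 (shut); "linear": the shift along the tool's x, y, z in m, a list of three; "spin": the turn about the tool's z in rad. In form: [{"grip": grip, "linear": [tx, ty, tz], "spin": spin}, ...]. A call has 1 to 12 rows; each row is the pose to reach, as a shift and turn from the pose commanded when the call began, along the tool's axes at that moment; what a row does not reach only later rows make up. A row lasts 1/8 s, in which the tool goes at most 62.5 mm and 10.7 degrees, less where a joint would pass 70% of its speed; a pose out of reach is approached as far as the arm can. A call with a gripper value outside its range is refused whole. The fingers move at their own pace and stop on an object; "force" is the grip in N (left out, the last holds). Time passes only in rows, so rows that repeat a pose let the fingers close. It gives the time, the measured TCP pose, the force, the opening and the grip force at its end, in the units of the state.
- bot.get_state(): the state, without advancing time (a new reading comes with each control period).
- get_image(name): name is "scene" or "top" or "wrist"; returns a dict with "color" (420x560x3 uint8, blue, green, red), "vfov" (degrees; the focal length in pixels is half the picture's height over the tangent of half this angle, whatever the lens; pixels are square), "cx", "cy" (the principal point, pixels), "T" (4x4, takes a point from camera to world coordinates). Camera axes: x right, y down, z forward; pixel columns grow to the right and rows downward; lengths in m; the calibration is good to about 2 mm. A picture is of the moment at which its call begins. There is no depth.
- bot.finish_job(): hands the job in; it is judged then, once.
The state is a dict: "t": time; "joint_positions": joint angles; "qd": joint speeds; "effort": joint torques, N m; "eef_pos": TCP position; "ee_rot": TCP orientation; "ft_force": force on the tool from outside, world axes, zero at the start; "wrist_torque": the same for the moment, N m; "opening": finger opening in m; "grasp_force": force on a finger pad.
Only numpy, scipy, OpenCV 4.12 (cv2) and the standard library are available. Lean on these libraries where they do the work, as an engineer would, in place of code of your own. Each camera call takes 0.05 s, during which the arm holds its last target. There are 200 camera calls.

## Working session

There is one attempt and no reset: what is moved stays moved. The work goes in short steps, Python scripts to look and compute and a tool call to move; the robot and the scene stay as the last step left them, time stands still between calls to the robot, and variables do not carry over. Pictures are saved under pics/ and viewed, at most 10 in all, crops included, and the job is handed in when it is done.

Besides the shell and the picture viewer there is one more tool, called as name(argument=value, ...), one argument or row to a line, values as JSON. send_rows: Moves the arm, as the interface text tells. Its arguments: {"type":"object","properties":{"targets":{"type":"array","items":{"type":"object","properties":{"grip":{"type":"number"},"linear":{"type":"array","items":{"type":"number"}},"spin":{"type":"number"}}}},"force":{"type":"number"}},"required":["targets"]}

```bash
mkdir -p pics; cat > h.py <<'E'
import numpy as np, cv2
from plant import bot, get_image
def K(im):
    f=im["color"].shape[0]/2/np.tan(np.radians(im["vfov"])/2); return f,im["cx"],im["cy"]
def back(im,u,v,z):
    f,cx,cy=K(im);T=np.array(im["T"]);d=T[:3,:3]@np.array([(u-cx)/f,(v-cy)/f,1]);o=T[:3,3]
    return o+d*(z-o[2])/d[2]
def proj(im,p):
    f,cx,cy=K(im);T=np.array(im["T"]);q=T[:3,:3].T@(np.array(p)-T[:3,3]);return f*q[0]/q[2]+cx,f*q[1]/q[2]+cy
E
python3 - <<'E'
from h import *
import pickle
d={}
for n in("scene","top"):
    d[n]=get_image(n); print(n,d[n]["vfov"],d[n]["cx"],d[n]["cy"],np.round(d[n]["T"],3).tolist())
    cv2.imwrite(f"pics/{n}0.png",d[n]["color"])
pickle.dump(d,open("d0.pkl","wb"))
print(bot.get_state(),bot.tcp_to_grasp)
E
```

```text
scene 45.08345241461952 284.4372261339493 201.86388850672705 [[-0.016, -0.761, 0.649, -0.438], [-1.0, 0.004, -0.021, 0.074], [0.013, -0.649, -0.761, 1.155], [0.0, 0.0, 0.0, 1.0]]
top 54.37681215400939 278.5295147271747 209.32755846580255 [[-0.016, -0.99, 0.141, 0.318], [-1.0, 0.015, -0.009, 0.053], [0.007, -0.141, -0.99, 1.234], [0.0, 0.0, 0.0, 1.0]]
{'t': 0.1, 'joint_positions': array([-6.37141790e+01,  1.79999778e+01, -2.74995335e+00,  6.93403085e+01,
        3.08087374e-03,  8.99986120e+01]), 'qd': array([ 0.04066574, -0.12265375,  0.07168307, -0.00989598, -0.05404788,
       -0.03571345]), 'effort': array([-6.89573335e-05, -5.40765882e+01,  3.40541840e+01,  1.12110015e-02,
       -1.04945923e-05,  5.21341519e-06]), 'eef_pos': array([ 0.26546146, -0.53741023,  0.1907114 ]), 'ee_rot': array([-1.79909760e+02, -3.08305594e-03,  2.62872041e+01]), 'ft_force': array([-0.12448666,  0.92189702, -0.55021737]), 'wrist_torque': array([-0.01893357, -0.02262889,  0.00156946]), 'grasp_force': 0.0, 'opening': 0.08559600837634704} -0.0187
```

View pics/top0.png

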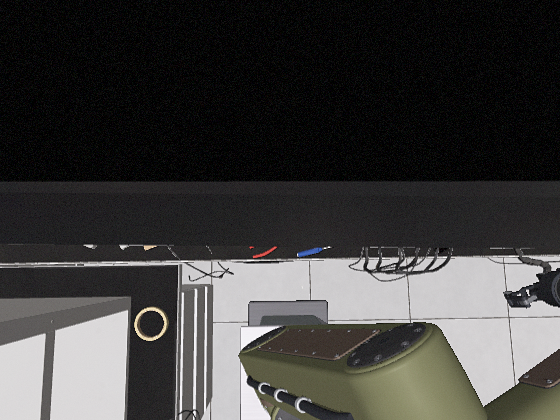

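View pics/scene0.png

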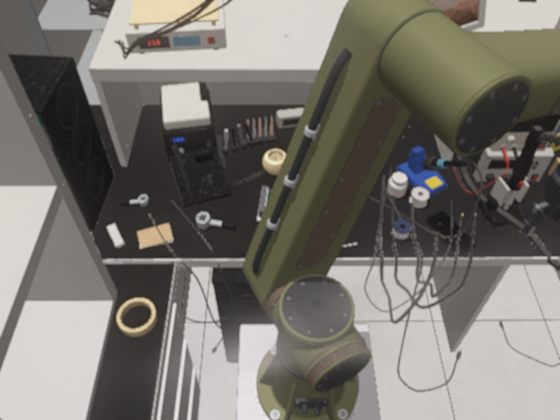

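The top camera is blocked by a shelf. In the scene view, two lever-like things lie at (203,220) and (140,200), and the arm hides the middle of the counter. I'll enlarge the left part.

```bash
python3 - <<'E'
from h import *
import pickle
d=pickle.load(open("d0.pkl","rb"));im=d["scene"]
c=im["color"][75:275,90:350]; cv2.imwrite("pics/c1.png",cv2.resize(c,(780,600),interpolation=cv2.INTER_CUBIC))
for u,v in((203,220),(232,226),(143,200),(124,203),(275,160),(190,140),(228,190),(402,229),(420,197),(100,255),(560,255)): print(u,v,np.round(back(im,u,v,0.0),3))
E
```

```text
203 220 [0.478 0.28  0.   ]
232 226 [0.456 0.195 0.   ]
143 200 [0.556 0.466 0.   ]
124 203 [0.544 0.52  0.   ]
275 160 [0.724 0.07  0.   ]
190 140 [0.819 0.353 0.   ]
228 190 [0.595 0.214 0.   ]
402 229 [ 0.442 -0.295  0.   ]
420 197 [ 0.564 -0.37   0.   ]
100 255 [0.358 0.551 0.   ]
560 255 [ 0.349 -0.72   0.   ]
```

View pics/c1.png

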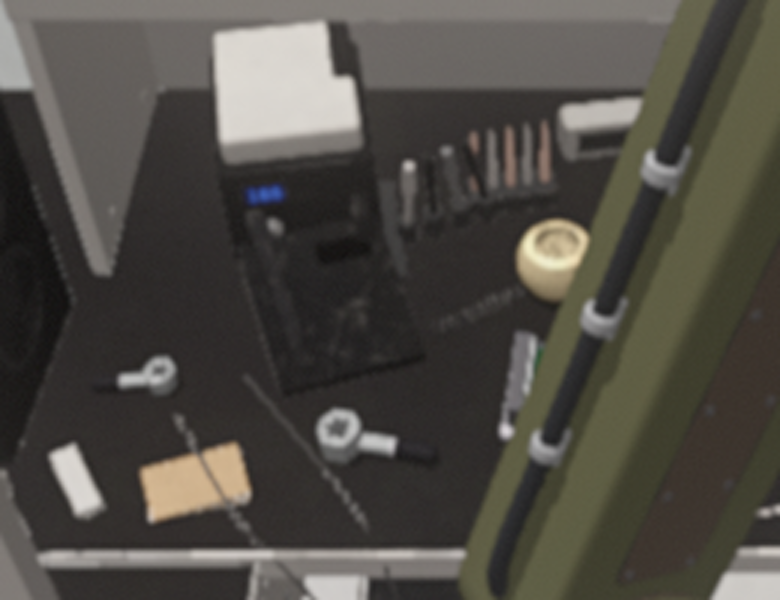

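The large lever, hub at scene (203,219), is clearly bigger than the look-alike at (143,200) and has bolder flats, so it fits the description. The vise, with its grey jaw end at about (262,203), is behind the arm. I'll move the arm over towards the lever, which uncovers the vise.

send_rows(
  targets=[
    {"grip": 0,"linear": [0.36,-0.31,-0.03],"spin": 0},
    {"grip": 0,"linear": [0.36,-0.31,-0.03],"spin": 0},
    {"grip": 0,"linear": [0.36,-0.31,-0.03],"spin": 0},
    {"grip": 0,"linear": [0.36,-0.31,-0.03],"spin": -0.1},
    {"grip": 0,"linear": [0.36,-0.31,-0.03],"spin": -0.3},
    {"grip": 0,"linear": [0.36,-0.31,-0.03],"spin": -0.45},
    {"grip": 0,"linear": [0.36,-0.31,-0.03],"spin": -0.6},
    {"grip": 0,"linear": [0.36,-0.31,-0.03],"spin": -0.75},
    {"grip": 0,"linear": [0.535,-0.6,-0.03],"spin": -0.87},
    {"grip": 0,"linear": [0.535,-0.6,-0.03],"spin": -0.87},
    {"grip": 0,"linear": [0.535,-0.6,-0.03],"spin": -0.87},
    {"grip": 0,"linear": [0.535,-0.6,-0.03],"spin": -0.87},
  ],
)

```text
t: 1.6
eef_pos: [0.4719, 0.1505, 0.2214]
ee_rot: [180.0, 0.0, 76.1]
ft_force: [1.7, -0.5, 0.6]
opening: 0.0856
grasp_force: 0.0
```

send_rows(
  targets=[
    {"grip": 0,"linear": [0.05,-0.012,0],"spin": 0},
    {"grip": 0,"linear": [0.1,-0.024,0],"spin": 0},
    {"grip": 0,"linear": [0.1,-0.024,0],"spin": 0},
  ],
)

```text
t: 1.98
eef_pos: [0.4723, 0.2543, 0.2207]
ee_rot: [-179.9, 0.0, 76.4]
ft_force: [0.5, -0.4, 0.0]
opening: 0.0853
grasp_force: 0.0
```

```bash
python3 - <<'E'
from h import *
import pickle
d={n:get_image(n) for n in("scene","wrist")}
pickle.dump(d,open("d1.pkl","wb"))
cv2.imwrite("pics/w1.png",d["wrist"]["color"]);c=d["scene"]["color"][110:260,190:390]
cv2.imwrite("pics/s1.png",cv2.resize(c,(800,600),interpolation=cv2.INTER_CUBIC))
s=bot.get_state();print(s["eef_pos"],s["ee_rot"],s["joint_positions"]);print(np.round(d["wrist"]["T"],3).tolist(),d["wrist"]["vfov"])
E
```

```text
[0.47232546 0.25136645 0.22091738] [-1.79954387e+02  7.33577410e-02  7.62099403e+01] [ 2.80382169e+01  1.04254760e+01 -8.59468366e+00  7.10627514e+01
 -2.42426252e-02  1.31828323e+02]
[[0.971, -0.224, -0.08, 0.492], [-0.238, -0.918, -0.319, 0.336], [-0.002, 0.328, -0.945, 0.405], [0.0, 0.0, 0.0, 1.0]] 66.91805040405752
```

View pics/w1.png

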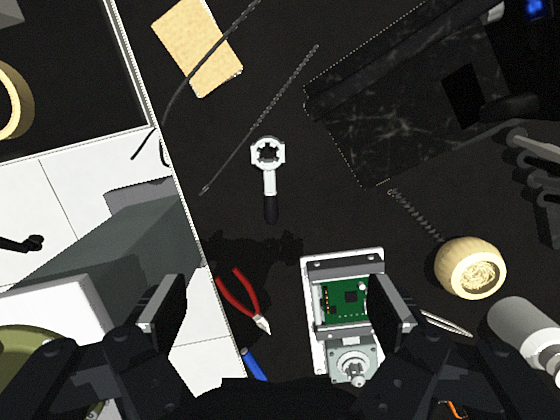

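View pics/s1.png

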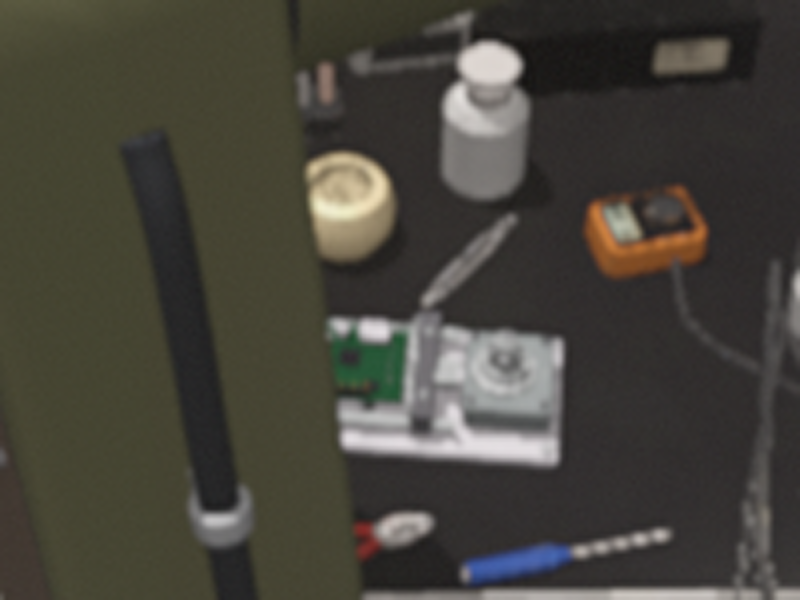

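The wrist view shows the large lever, hub at (268,152) and handle tip at (271,220), pointing along world −y. The vise runs from (340,260) to (355,375), with the shaft nose near (358,380). In the scene crop the nose is at about (505,357).

```bash
python3 - <<'E'
from h import *
import pickle
d=pickle.load(open("d1.pkl","rb"));w=d["wrist"];s=d["scene"]
h=back(w,268,152,.028);t=back(w,271,216,.0095);print("hub",h,"tip",t,np.degrees(np.arctan2(*(t-h)[1::-1])),np.linalg.norm((t-h)[:2]))
print("hub px from scene0",back(s,203,219,.028))
print("nose scene",back(s,190+505/4,110+355/4,.0725),"collar",back(s,190+503/4,110+372/4,.046))
print("nose wrist",back(w,358,380,.0725))
a=back(s,190+425/4,110+318/4,.04);b=back(s,190+423/4,110+425/4,.04);print("jaw",a,b)
c=w["color"][120:240,200:340];c=cv2.resize(c,(700,600),interpolation=cv2.INTER_CUBIC)
e=w["color"][240:410,280:400];e=cv2.resize(e,(424,600),interpolation=cv2.INTER_CUBIC)
cv2.imwrite("pics/c2.png",cv2.hconcat([c[:,150:520],e]))
E
```

```text
hub [0.46818103 0.28110483 0.028     ] tip [0.45010031 0.19557957 0.0095    ] -101.93702285644761 0.08741556823068622
hub px from scene0 [0.45959867 0.27537624 0.028     ]
nose scene [ 0.49561947 -0.04582867  0.0725    ] collar [ 0.50233112 -0.04639277  0.046     ]
nose wrist [ 0.51399706 -0.04071415  0.0725    ]
jaw [0.56008815 0.00778817 0.04      ] [0.45853764 0.01237966 0.04      ]
```

View pics/c2.png

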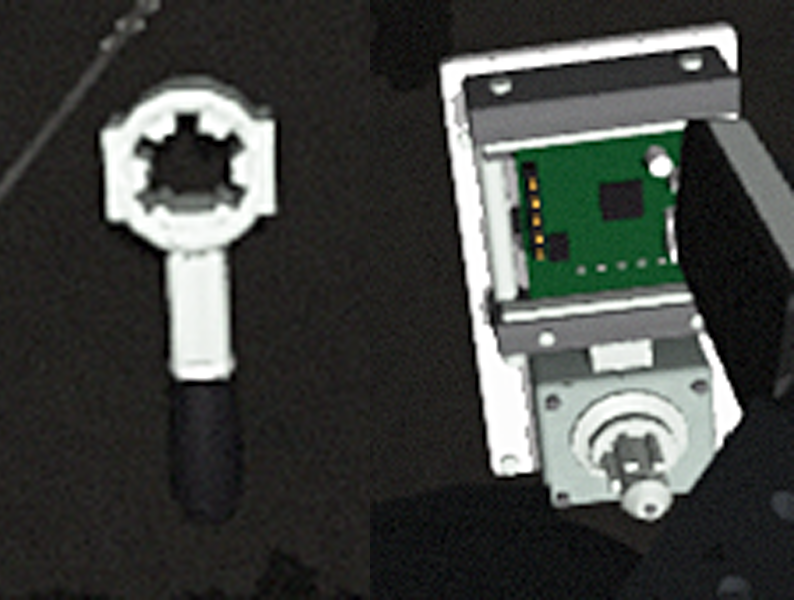

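The crops confirm it: the large lever has a five-groove bore, its centre at wrist (268,153.6), its handle end at (271.4,223), and its arm on the side without a groove. The vise has its fixed jaw at the top (+y), the board loose between the jaws, and the nose tip at (358.7,383).

```bash
python3 - <<'E'
from h import *
import pickle
d=pickle.load(open("d1.pkl","rb"));w=d["wrist"];s=d["scene"]
h=back(w,268,153.6,.028);a=back(w,270.2,182,.016);t=back(w,271.4,222,.0095)
for p in(a,t):print(h[:2],np.degrees(np.arctan2(*(p-h)[1::-1])),np.linalg.norm((p-h)[:2]))
# flats left/right corners in c2: (105,128)-(105,220); (275,120)-(275,212)
q=lambda x,y:back(w,200+(x+150)/5,120+y/5,.028)
for A,B in(((105,130),(107,220)),((273,122),(275,213))):
  v=q(*B)-q(*A);print("flat",np.degrees(np.arctan2(v[1],v[0])),np.linalg.norm(v))
print("mid",(q(106,175)+q(274,168))/2)
print("nose",back(w,358.7,383,.0725))
st=bot.get_state();R=cv2.Rodrigues
y=np.radians(st["ee_rot"][2]);tx=np.array([np.cos(y),np.sin(y)]);ty=np.array([np.sin(y),-np.cos(y)])
dd=h[:2]-st["eef_pos"][:2];print("tool shift",dd@tx,dd@ty,"tcp px",proj(w,st["eef_pos"]))
# vise axes: plate left edge
e=lambda x,y,z:back(w,280+(x-370)/3.53,240+y/3.53,z)
v=e(443,65,.01)-e(497,470,.01);print("vise y dir",np.degrees(np.arctan2(v[1],v[0])),np.linalg.norm(v))
E
```

```text
[0.46771779 0.27927841] -100.48601782647134 0.037591989928227924
[0.46771779 0.27927841] -101.75808605040967 0.0940807188330393
flat -103.9518602012515 0.021297510234661917
flat -101.97500282751025 0.021473306505932214
mid [0.46749856 0.27848069 0.028     ]
nose [ 0.51409669 -0.04621993  0.0725    ]
tool shift 0.026009106495529215 -0.011128088908285502 tcp px (np.float64(277.96913146270197), np.float64(243.35656344895708))
vise y dir 84.47914060478347 0.20748189136567466
```

send_rows(
  targets=[
    {"grip": 95,"linear": [0.026,-0.011,0.06],"spin": -0.03},
    {"grip": 95,"linear": [0.026,-0.011,0.12],"spin": -0.03},
    {"grip": 95,"linear": [0.026,-0.011,0.155],"spin": -0.03},
    {"grip": 95,"linear": [0.026,-0.011,0.155],"spin": -0.03},
    {"grip": 95,"linear": [0.026,-0.011,0.155],"spin": -0.03},
  ],
)

```text
t: 2.7
eef_pos: [0.4696, 0.2789, 0.0682]
ee_rot: [179.9, -0.1, 77.8]
ft_force: [0.4, -0.4, 0.7]
opening: 0.0536
grasp_force: 0.0
```

```bash
python3 - <<'E'
from h import *
w=get_image("wrist");s=bot.get_state();print(s["eef_pos"],s["ee_rot"],s["opening"])
cv2.imwrite("pics/w2.png",w["color"]);np.save("w2T.npy",w["T"])
for y in(.02,-.02):
  c=np.array([.4677,.2793,.028]);a=np.radians(-102);print(proj(w,c+y*np.array([-np.sin(a),np.cos(a),0])))
print(proj(w,c))
E
```

```text
[0.47014995 0.27943797 0.06869379] [ 1.79862909e+02 -1.23067315e-01  7.77871570e+01] 0.0539628046180011
(np.float64(301.03738599825886), np.float64(219.2985626486941))
(np.float64(248.06788230249802), np.float64(219.55575882227907))
(np.float64(274.5497826391344), np.float64(219.42717458114737))
```

View pics/w2.png

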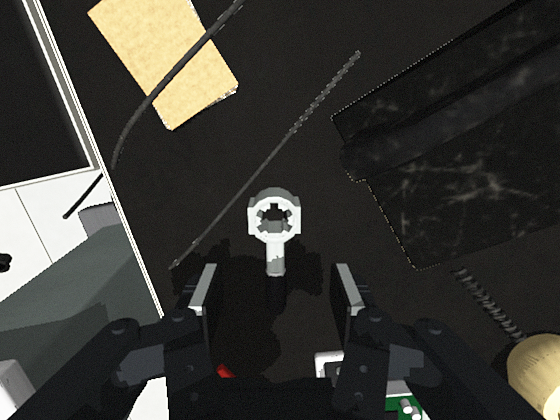

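The hub's bore is at (274,218), where I predicted it, and the jaw gap lies either side of it. Next I lower the gripper and grasp.

send_rows(
  force=60,
  targets=[
    {"grip": 95,"linear": [0,-0.002,0.035],"spin": 0},
    {"grip": 95,"linear": [0,-0.002,0.06],"spin": 0},
    {"grip": 95,"linear": [0,-0.002,0.067],"spin": 0},
    {"grip": 95,"linear": [0,-0.002,0.067],"spin": 0},
    {"grip": 255,"linear": [0,-0.002,0.067],"spin": 0},
    {"grip": 255,"linear": [0,-0.002,0.067],"spin": 0},
    {"grip": 255,"linear": [0,-0.002,0.067],"spin": 0},
    {"grip": 255,"linear": [0,-0.002,0.067],"spin": 0},
    {"grip": 255,"linear": [0,-0.002,0.067],"spin": 0},
  ],
)

```text
t: 3.88
eef_pos: [0.4664, 0.2797, -0.0005]
ee_rot: [-180.0, 0.0, 77.9]
ft_force: [-0.5, -0.0, 0.6]
opening: -0.0001
grasp_force: 0.0
```

```bash
python3 - <<'E'
from h import *
w=get_image("wrist");s=get_image("scene")
a=cv2.resize(w["color"][150:380,170:400],(400,400));b=cv2.resize(s["color"][180:260,160:240],(400,400),interpolation=cv2.INTER_CUBIC)
cv2.imwrite("pics/w3.png",cv2.hconcat([a,b]));st=bot.get_state();print(st["eef_pos"],st["opening"],st["joint_positions"]);print(proj(w,st["eef_pos"]))
E
```

```text
[ 0.46641143  0.27967542 -0.00055042] -0.0002690278914558448 [ 3.09469810e+01  2.08548457e+01 -2.56974324e+01  4.34546330e+01
  1.88900289e-03  1.33092671e+02]
(np.float64(277.35452233122845), np.float64(241.72648196685205))
```

View pics/w3.png

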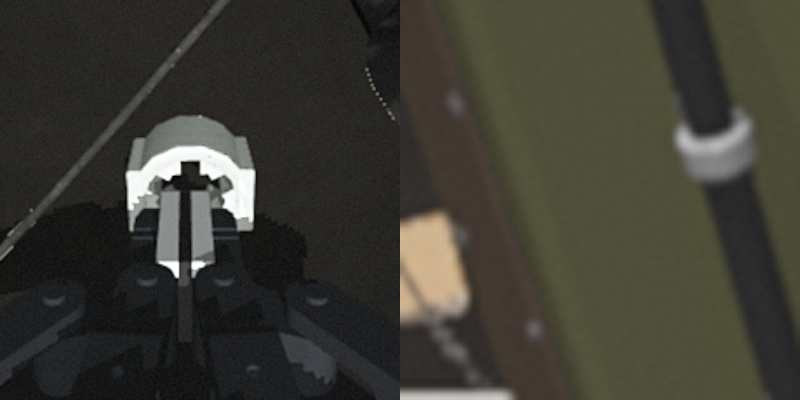

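The fingers closed fully just over the hub: they touch nothing, and the lever hasn't moved. In the picture the tips appear about 27 mm above the reported TCP. I'll test that with a gentle downward touch.

send_rows(
  targets=[
    {"grip": 255,"linear": [0,0,0.0005],"spin": 0},
    {"grip": 255,"linear": [0,0,0.001],"spin": 0},
    {"grip": 255,"linear": [0,0,0.0015],"spin": 0},
    {"grip": 255,"linear": [0,0,0.0015],"spin": 0},
  ],
)

```text
t: 4.47
eef_pos: [0.4664, 0.2797, -0.0021]
ee_rot: [-180.0, 0.0, 77.9]
ft_force: [1.0, -1.1, -0.6]
opening: 0.0001
grasp_force: 0.0
```

```bash
python3 - <<'E'
from h import *
s=bot.get_state();print(s["eef_pos"],s["ft_force"],s["wrist_torque"],s["opening"])
print([k for k in dir(bot) if k[0]!='_'])
E
```

```text
[ 0.46641049  0.27965849 -0.0020783 ] [ 0.95022981 -1.05286025 -0.56137883] [-0.01112431 -0.02267489  0.00409187] 0.00012294509986509567
['PlanningError', 'finish_job', 'get_state', 'tcp_to_grasp']
```

There's no contact at z = −2 mm, so the real tips are higher than the reported TCP. I'll keep feeling downward for the hub top.

send_rows(
  targets=[
    {"grip": 255,"linear": [0,0,0.001],"spin": 0},
    {"grip": 255,"linear": [0,0,0.002],"spin": 0},
    {"grip": 255,"linear": [0,0,0.002],"spin": 0},
  ],
)

```text
t: 4.85
eef_pos: [0.4663, 0.2796, -0.0041]
ee_rot: [-180.0, 0.0, 77.9]
ft_force: [-1.0, 0.1, 0.3]
opening: 0.0002
grasp_force: 0.0
```

send_rows(
  targets=[
    {"grip": 255,"linear": [0,0,0.001],"spin": 0},
    {"grip": 255,"linear": [0,0,0.002],"spin": 0},
    {"grip": 255,"linear": [0,0,0.002],"spin": 0},
  ],
)

```text
t: 5.22
eef_pos: [0.4664, 0.2796, -0.0061]
ee_rot: [-180.0, 0.0, 77.9]
ft_force: [0.3, 0.1, -0.2]
opening: 0.0001
grasp_force: 0.0
```

send_rows(
  force=20,
  targets=[
    {"grip": 255,"linear": [0,0,-0.03],"spin": 0},
    {"grip": 95,"linear": [0,0,-0.03],"spin": 0},
    {"grip": 95,"linear": [0,0,-0.03],"spin": 0},
    {"grip": 95,"linear": [0,0,-0.03],"spin": 0},
    {"grip": 95,"linear": [0,0,-0.02],"spin": 0},
    {"grip": 95,"linear": [0,0,-0.01],"spin": 0},
    {"grip": 95,"linear": [0,0,0.0],"spin": 0},
    {"grip": 95,"linear": [0,0,0.0],"spin": 0},
  ],
)

```text
t: 6.22
eef_pos: [0.4655, 0.2791, -0.0073]
ee_rot: [-179.9, 0.1, 77.9]
ft_force: [0.3, -0.2, 0.2]
opening: 0.0538
grasp_force: 0.0
```

```bash
python3 - <<'E'
from h import *
w=get_image("wrist");st=bot.get_state();print(st["eef_pos"],st["opening"],st["ft_force"])
cv2.imwrite("pics/w4.png",cv2.resize(w["color"][180:390,150:430],(800,600),interpolation=cv2.INTER_CUBIC))
E
```

```text
[ 0.46589893  0.27930969 -0.00672475] 0.053764755511551424 [-0.4996635  -0.06108253 -0.07968757]
```

View pics/w4.png

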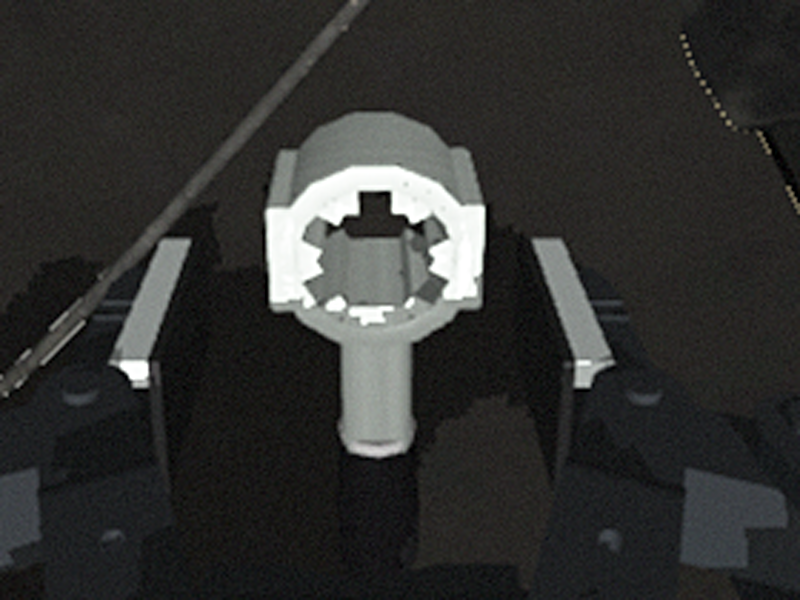

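The crop shows the hub at (375,258) and the open pads' ends at (175,240) and (547,240). The pads are nearer the camera: their 54 mm gap spans 120 px, so the tips are about 22 mm above the hub top. The lever hasn't been touched. The real tips sit about 46–57 mm above the reported TCP, so I have to go lower, watching the force.

send_rows(
  targets=[
    {"grip": 95,"linear": [-0.002,0.002,0.005],"spin": 0},
    {"grip": 95,"linear": [-0.002,0.002,0.01],"spin": 0},
    {"grip": 95,"linear": [-0.002,0.002,0.015],"spin": 0},
    {"grip": 95,"linear": [-0.002,0.002,0.018],"spin": 0},
    {"grip": 95,"linear": [-0.002,0.002,0.02],"spin": 0},
    {"grip": 95,"linear": [-0.002,0.002,0.02],"spin": 0},
  ],
)

```text
t: 7.02
eef_pos: [0.4679, 0.2773, -0.0261]
ee_rot: [-180.0, 0.0, 77.9]
ft_force: [0.7, 0.1, 0.2]
opening: 0.0535
grasp_force: 0.0
```

send_rows(
  targets=[
    {"grip": 95,"linear": [0,0,0.002],"spin": 0},
    {"grip": 95,"linear": [0,0,0.004],"spin": 0},
    {"grip": 95,"linear": [0,0,0.006],"spin": 0},
    {"grip": 95,"linear": [0,0,0.008],"spin": 0},
    {"grip": 95,"linear": [0,0,0.01],"spin": 0},
    {"grip": 95,"linear": [0,0,0.01],"spin": 0},
  ],
)

```text
t: 7.78
eef_pos: [0.4679, 0.2772, -0.0362]
ee_rot: [-180.0, 0.0, 77.9]
ft_force: [-0.5, 0.4, 0.5]
opening: 0.0535
grasp_force: 0.0
```

```bash
python3 - <<'E'
from h import *
w=get_image("wrist");st=bot.get_state();print(st["eef_pos"],st["opening"],st["ft_force"],w["cx"],w["cy"]);cv2.imwrite("pics/w5.png",w["color"])
g=cv2.cvtColor(w["color"],cv2.COLOR_BGR2GRAY)
g=cv2.resize(g[200:340:1,170:390],(110,47),interpolation=cv2.INTER_AREA)
for r in g: print(''.join(" .:-=+*#%@"[min(9,int(v)//24)] for v in r))
E
```

```text
[ 0.46794529  0.27724396 -0.03608606] 0.05351059697741329 [-0.2633694  -0.42408865  0.61493407] 276.0440504788372 209.99191859685405
...........................................:---:..............................................................
..........................................:----...............................................................
.........................................----:................................................................
.......................................:----..................................................................
......................................:---:...................................................................
.....................................:---:....................................................................
....................................:---......................................................................
..................................:----.......................................................................
.................................:--::.........................................
[... 3549 characters left out ...]
   .        ..  .........::::.....
............... ...        .   .....-*****************###***+**###***+.     ..          ... ..................
.............   ...      ..  .    .. :+***************##*****##****+-. ...     . .      ..  ..................
...........  .  ...    .       .. .    :=*********##*#*#####*****=:     . .. .         ... ....... ...........
......   .   .  ...      ..  .  .  ...    :+******************+-.  . .  . ..       .   ... ...  ... ..........
...        .     ..         .      ..       .:=*************=.                 .       ...     . .   .........
.     ...   .. . ...  .       .  ..    .. . . -************+=  ..  ...  . .     .....  ...        .   ........
```

The tips are now about 7 mm below the hub top, with the hub centred between the pads. I'll go 14 mm lower and close.

send_rows(
  force=60,
  targets=[
    {"grip": 95,"linear": [0,0,0.005],"spin": 0},
    {"grip": 95,"linear": [0,0,0.01],"spin": 0},
    {"grip": 95,"linear": [0,0,0.013],"spin": 0},
    {"grip": 95,"linear": [0,0,0.013],"spin": 0},
    {"grip": 255,"linear": [0,0,0.013],"spin": 0},
    {"grip": 255,"linear": [0,0,0.013],"spin": 0},
    {"grip": 255,"linear": [0,0,0.013],"spin": 0},
    {"grip": 255,"linear": [0,0,0.013],"spin": 0},
  ],
)

```text
t: 8.82
eef_pos: [0.4712, 0.2778, -0.0415]
ee_rot: [179.6, -0.2, 77.9]
ft_force: [-14.6, -14.8, 72.7]
opening: 0.0391
grasp_force: 90.2
```

Gripped at 39 mm, but the tips are pressing on the counter, so I lift off straight away.

send_rows(
  targets=[
    {"grip": 255,"linear": [0,0,-0.01],"spin": 0},
    {"grip": 255,"linear": [0,0,-0.03],"spin": 0},
    {"grip": 255,"linear": [0,0,-0.08],"spin": 0},
    {"grip": 255,"linear": [0,0,-0.15],"spin": 0},
    {"grip": 255,"linear": [0,0,-0.15],"spin": 0},
    {"grip": 255,"linear": [0,0,-0.15],"spin": 0},
  ],
)

```text
t: 9.57
eef_pos: [0.4679, 0.2773, 0.1006]
ee_rot: [180.0, -0.0, 77.9]
ft_force: [-0.4, 0.1, -1.8]
opening: 0.0394
grasp_force: 61.0
```

```bash
cat >> h.py <<'E'
def asc(g,rows,cols):
    g=cv2.resize(g,(cols,rows),interpolation=cv2.INTER_AREA)
    for r in g: print(''.join(" .:-=+*#%@"[min(9,int(v)//24)] for v in r))
E
python3 - <<'E'
from h import *
w=get_image("wrist");st=bot.get_state();print(st["eef_pos"],st["ee_rot"],st["opening"],st["ft_force"],st["wrist_torque"]);cv2.imwrite("pics/w6.png",w["color"])
g=cv2.cvtColor(w["color"],cv2.COLOR_BGR2GRAY); asc(g[225:345,200:350],40,100)
E
```

```text
[0.467015   0.27672777 0.09939423] [-1.79903631e+02  8.69645342e-02  7.78525255e+01] 0.038911824994803806 [ 0.57884641 -0.1867316  -2.80782166] [ 0.02646438  0.02787865 -0.02303678]
..:::................................  .............................................................
::-:.............................             ......................................................
:-:..........................                   ....................................................
:.....................                               .   ...........................................
....................             .  .                    ...........................................
...............                   .....                     ........................................
..............                  ...........::------------:.. .......................................
     ........                  .......::--==================+=:...   ...............................
        ..                     . ..--=============================-.   .............................
         
[... 2420 characters left out ...]
.......   ...  :+*+++++++++--:------:---------------------------=+*++*+**+*+.  ...         ....
  ......       ...  .+*++++++++++=--=+***+-:------------:::-+**+==--=**++++++++++.  ...           ..
  ..           ...   ------=*****+++++****++++++++++++++++++****+*++*****+=+*****.  ...           ..
               ...          -+**+****+++=+**+***+++*****+++++=+*********+-.#@@@@@+  ...             
                ..           .:=+++++++*+++++++++++****+********++++++=:...*@@@@%: ...              
               ....             .:-=+++++++*+***************++++++=-:..... +@@@@=. ...              
     . ........::......             .:=++++++++++++++++++++++++=:..........=@@@%+....:-... ...... .
```

The lever is held square and lifted. Now I carry it over the vise, turning its arm towards vise +x, and stop about 70 mm beyond the shaft so the wrist camera looks straight down on the shaft.

send_rows(
  targets=[
    {"grip": 255,"linear": [-0.03,0.018,0],"spin": -0.15},
    {"grip": 255,"linear": [-0.06,0.036,0],"spin": -0.3},
    {"grip": 255,"linear": [-0.09,0.054,0],"spin": -0.46},
    {"grip": 255,"linear": [-0.12,0.072,0],"spin": -0.62},
    {"grip": 255,"linear": [-0.15,0.09,0],"spin": -0.78},
    {"grip": 255,"linear": [-0.18,0.11,0],"spin": -0.94},
    {"grip": 255,"linear": [-0.21,0.13,0],"spin": -1.1},
    {"grip": 255,"linear": [-0.24,0.15,0.005],"spin": -1.26},
    {"grip": 255,"linear": [-0.27,0.165,0.01],"spin": -1.42},
    {"grip": 255,"linear": [-0.291,0.178,0.015],"spin": -1.58},
    {"grip": 255,"linear": [-0.291,0.178,0.02],"spin": -1.685},
    {"grip": 255,"linear": [-0.291,0.178,0.02],"spin": -1.685},
  ],
)

```text
t: 11.12
eef_pos: [0.5784, -0.0448, 0.0779]
ee_rot: [-180.0, -0.3, 174.3]
ft_force: [-0.8, -0.3, -2.1]
opening: 0.0394
grasp_force: 60.9
```

```bash
python3 - <<'E'
from h import *
import pickle
w=get_image("wrist");st=bot.get_state();print(st["eef_pos"],st["ee_rot"],st["opening"],st["ft_force"],st["joint_positions"][[0,5]]);cv2.imwrite("pics/w7.png",w["color"])
pickle.dump((w,st),open("d7.pkl","wb"))
u,v=proj(w,[.51,-.046,.0725]);print(u,v,np.round(w["T"],3).tolist())
g=w["color"]; u,v=int(u),int(v)
a=cv2.resize(g[max(0,v-60):v+60,u-80:u+80],(800,600),interpolation=cv2.INTER_CUBIC);cv2.imwrite("pics/w7c.png",a);print(max(0,v-60),u-80)
E
```

```text
[ 0.57885016 -0.04450994  0.07861445] [-179.99872016   -0.24996961  174.27476318] 0.03939360393396906 [ 0.51600985  0.96754483 -1.98425281] [-4.39990747  1.32531674]
261.0510564708783 131.44543104409564 [[0.101, 0.942, 0.32, 0.495], [0.995, -0.095, -0.032, -0.036], [0.001, 0.322, -0.947, 0.263], [0.0, 0.0, 0.0, 1.0]]
71 181
```

View pics/w7c.png

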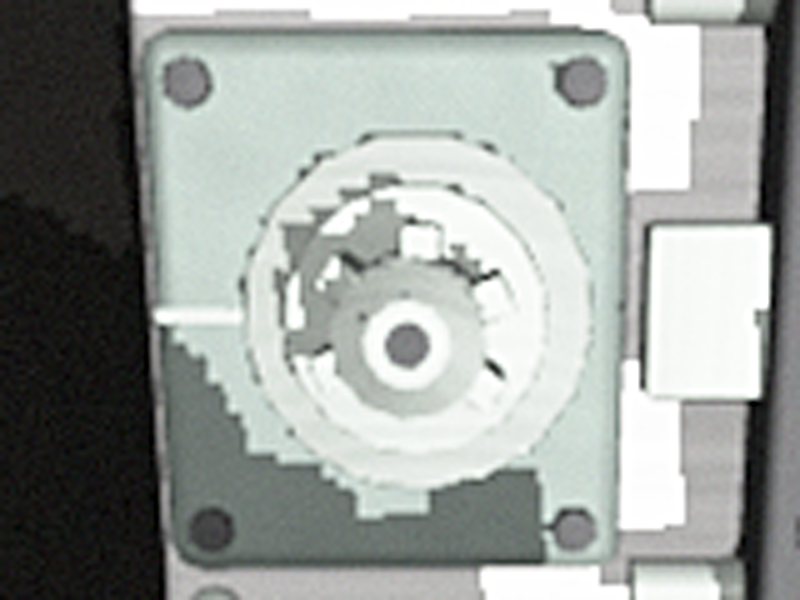

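The crop shows the shaft from above: nose tip at (406,344), collar circle centred at about (415,315), and tooth ends at about (421,240), (491,298) and (488,390). The gap faces image-down, near vise +x. I'll compute its angle, the axis and the hub position.

```bash
python3 - <<'E'
from h import *
import pickle
w,st=pickle.load(open("d7.pkl","rb"))
px=lambda x,y:(181+x/5,71+y/5)
n=back(w,*px(406,344),.0725);c=back(w,*px(415,315),.046);print("nose",n,"collar",c)
for q in((421,240),(491,298),(488,390),(340,270)):
  t=back(w,*px(*q),.062)
  for o in (n,c,(n+c)/2): v=(t-o)[:2];print(q,round(np.hypot(*v)*1e3,1),round(np.degrees(np.arctan2(v[1],v[0])),1),end=' | ')
  print()
# housing edges for vise yaw: left edge (152,100)->(170,520) z .036 ; right (627,100)->(610,500)
for A,B in(((152,100),(172,500)),((627,100),(612,500)),((200,33),(570,33)),((200,562),(560,562))):
  v=back(w,*px(*B),.036)-back(w,*px(*A),.036);print("edge",np.degrees(np.arctan2(v[1],v[0])),np.linalg.norm(v))
g=cv2.cvtColor(w["color"],cv2.COLOR_BGR2GRAY);asc(g[225:345,200:350],40,100)
z=st["eef_pos"][2]+.0695
y=np.radians(st["ee_rot"][2]);tx=np.array([np.cos(y),np.sin(y)]);ty=np.array([np.sin(y),-np.cos(y)])
for p in((275,309),):
  h=back(w,*p,z);d=h[:2]-st["eef_pos"][:2];print("hub",h,"in tool",d@tx,d@ty)
E
```

```text
nose [ 0.51482012 -0.04588139  0.0725    ] collar [ 0.51397368 -0.04566329  0.046     ]
(421, 240) 11.4 166.4 | (421, 240) 10.5 166.4 | (421, 240) 10.9 166.4 | 
(491, 298) 11.0 107.8 | (491, 298) 10.6 103.8 | (491, 298) 10.8 105.8 | 
(488, 390) 11.9 49.2 | (488, 390) 12.3 45.6 | (488, 390) 12.1 47.4 | 
(340, 270) 11.4 -138.4 | (340, 270) 10.9 -134.6 | (340, 270) 11.2 -136.6 | 
edge -6.461552976092328 0.05418882577848585
edge -6.30246809619265 0.05419556631846217
edge 84.23221595565626 0.048817385304792266
edge 84.22226853699347 0.052721568954482746
..............            ..........................................................................
..............            ..........................................................................
.............            ............................................................... .--=:......
.............            ...............................................................--+@@%:.....
..............           ........................................................... .--+%@%@+ .....
..............            ..............
[... 2889 characters left out ...]
               ...  .+**++++*++*+=--=+***+------------------+**++=--++**+++**%%%+.  ...             
                ..  .-=----=+*****+*++*@@@@@@@@@@@@@@@@*++**##*****+++++**===###=   ...             
                ..   .......-+*******%%@#%@@@@@@@@@@@@@@@@@@%#@@@@@@@@@@@*.......   ...             
                ... ..........-=+**+#@@@@@@@@@@@@@@@@@@@@@@@@@@@@@@@@@#=:.........  ..              
                ... ...........  :*%@@@@@@@@@@@@@@@@@@@@@@@@@@@@@@%*-.............  ..              
               ::.. .........       .=%@@@@@@@@@@@@@@@@@@@@@@@@#=. ..................:-             
hub [ 0.57764834 -0.04454079  0.14811445] in tool 0.001192742059447947 -0.00015058467411075059
```

The shaft axis is at about (0.5145, −0.046). The gap is at about −14° in the world, roughly 8° clockwise of vise +x. The hub is centred on the TCP and hasn't slipped. I move over the shaft and turn to match.

send_rows(
  targets=[
    {"grip": 255,"linear": [0.035,-0.004,0],"spin": 0.08},
    {"grip": 255,"linear": [0.063,-0.008,0.01],"spin": 0.145},
    {"grip": 255,"linear": [0.063,-0.008,0.03],"spin": 0.145},
    {"grip": 255,"linear": [0.063,-0.008,0.04],"spin": 0.145},
    {"grip": 255,"linear": [0.063,-0.008,0.04],"spin": 0.145},
    {"grip": 255,"linear": [0.063,-0.008,0.04],"spin": 0.145},
  ],
)

```text
t: 11.92
eef_pos: [0.518, -0.0464, 0.0414]
ee_rot: [180.0, 0.0, 166.1]
ft_force: [0.3, 0.2, -1.4]
opening: 0.0391
grasp_force: 60.9
```

```bash
python3 - <<'E'
from h import *
w=get_image("wrist");st=bot.get_state();print(st["eef_pos"],st["ee_rot"],st["ft_force"],st["wrist_torque"])
g=cv2.cvtColor(w["color"],cv2.COLOR_BGR2GRAY);asc(g[270:340,230:320],40,100)
print("nose px",proj(w,[.5148,-.0459,.0725]), "collar row", proj(w,[.514,-.0457,.046]))
E
```

```text
[ 0.51808315 -0.04640864  0.0415099 ] [1.79993479e+02 4.85512561e-02 1.66085072e+02] [-0.03700213  0.25949316 -1.75964798] [-0.01540374  0.03031729  0.00227004]
.  .:---------------------------------------------------------------------------------------------:.
   .-----------------------------------==+++++++=+++++++=+========---------------------------------:
  .:------------------------------==++****************************++===----------------------------:
  .:------------------------===+***************************************++===-------------::---------
  :--------------------==+++************************************************++===-------------------
 .:-----------------==++*********************++*******++************************++=-----------------
 :----------------==+*****************+***++****++++++++++*++++++******************+==--------------
.---------------==+***************++++++**+*%%%%@@@@@@@@@@@@@**++++++**+*************+=-------------
:-------------==+**********+++++++++******+%@@@@@@@@@@@@@@@@@*******+++++++++***+******+=-----------
:------------=+*******++++++++
[... 2547 characters left out ...]
=============+***********+=+********************
 .::::::::::=+*************+**********++*#####%@%++**********++++************************++--------=
 .......... .-+********************#@@@@@@@@@@@@@**+*######%%@@@@#+++++**********+*+*####**.........
 .............-=****************++*%@@@@@@@@@@@@@@@%@@@@@@@@@@@@@#+=-==+*++++*#%%%%%@@@@#::.........
................:-=++***********+%@@@@@@@@@@@@@@@@@@@@@@@@@@@@@@@@@@@@@@@@@@@@@@@@@@@*-.............
....................:=++***++**%@@@@@@@@@@@@@@@@@@@@@@@@@@@@@@@@@@@@@@@@@@@@@@@@@%+-:...............
nose px (np.float64(274.4640399715593), np.float64(260.9708525844734)) collar row (np.float64(274.64200913310157), np.float64(239.23441570533194))
```

send_rows(
  targets=[
    {"grip": 255,"linear": [0.003,0,0.003],"spin": 0},
    {"grip": 255,"linear": [0.003,0,0.006],"spin": 0},
    {"grip": 255,"linear": [0.003,0,0.009],"spin": 0},
    {"grip": 255,"linear": [0.003,0,0.012],"spin": 0},
    {"grip": 255,"linear": [0.003,0,0.012],"spin": 0},
  ],
)

```text
t: 12.6
eef_pos: [0.5141, -0.0457, 0.0287]
ee_rot: [-180.0, -0.0, 166.1]
ft_force: [0.6, 0.4, -1.8]
opening: 0.0397
grasp_force: 60.9
```

send_rows(
  targets=[
    {"grip": 255,"linear": [0,0,0.001],"spin": 0},
    {"grip": 255,"linear": [0,0,0.002],"spin": 0},
    {"grip": 255,"linear": [0,0,0.003],"spin": 0},
    {"grip": 255,"linear": [0,0,0.003],"spin": 0},
  ],
)

```text
t: 13.1
eef_pos: [0.5145, -0.0457, 0.026]
ee_rot: [-180.0, 0.0, 166.1]
ft_force: [-0.8, 0.7, -2.1]
opening: 0.0394
grasp_force: 60.9
```

The hub is over the nose with no contact. Next I go down towards the tooth ends, expected at TCP z of about 0.0205.

send_rows(
  targets=[
    {"grip": 255,"linear": [0,0,0.001],"spin": 0},
    {"grip": 255,"linear": [0,0,0.002],"spin": 0},
    {"grip": 255,"linear": [0,0,0.003],"spin": 0},
    {"grip": 255,"linear": [0,0,0.004],"spin": 0},
    {"grip": 255,"linear": [0,0,0.004],"spin": 0},
  ],
)

```text
t: 13.72
eef_pos: [0.5146, -0.0458, 0.022]
ee_rot: [-180.0, 0.0, 166.1]
ft_force: [2.4, -0.1, -2.0]
opening: 0.0391
grasp_force: 60.9
```

send_rows(
  targets=[
    {"grip": 255,"linear": [0,0,0.001],"spin": 0},
    {"grip": 255,"linear": [0,0,0.002],"spin": 0},
    {"grip": 255,"linear": [0,0,0.003],"spin": 0},
    {"grip": 255,"linear": [0,0,0.003],"spin": 0},
  ],
)

```text
t: 14.22
eef_pos: [0.5147, -0.046, 0.019]
ee_rot: [-180.0, 0.0, 166.1]
ft_force: [2.2, -1.5, -1.4]
opening: 0.0393
grasp_force: 61.1
```

send_rows(
  targets=[
    {"grip": 255,"linear": [0,0,0.001],"spin": 0},
    {"grip": 255,"linear": [0,0,0.002],"spin": 0},
    {"grip": 255,"linear": [0,0,0.003],"spin": 0},
    {"grip": 255,"linear": [0,0,0.003],"spin": 0},
  ],
)

```text
t: 14.72
eef_pos: [0.5148, -0.0461, 0.0161]
ee_rot: [-180.0, 0.0, 166.1]
ft_force: [2.6, -4.1, -0.2]
opening: 0.0389
grasp_force: 61.2
```

```bash
python3 - <<'E'
from h import *
s=bot.get_state();print(s["eef_pos"],s["ft_force"],s["wrist_torque"],s["ee_rot"])
E
```

```text
[ 0.51475731 -0.04605317  0.01605255] [ 2.6320079  -4.08028401 -0.20157061] [-0.81440775 -0.60999307  0.08403709] [-1.79969995e+02  3.84516117e-02  1.66083714e+02]
```

The splines have engaged about 4.5 mm with only light side force. I trim slightly and go on down.

send_rows(
  targets=[
    {"grip": 255,"linear": [-0.0004,-0.0004,0.001],"spin": -0.01},
    {"grip": 255,"linear": [-0.0004,-0.0004,0.002],"spin": -0.01},
    {"grip": 255,"linear": [-0.0004,-0.0004,0.003],"spin": -0.01},
    {"grip": 255,"linear": [-0.0004,-0.0004,0.004],"spin": -0.01},
    {"grip": 255,"linear": [-0.0004,-0.0004,0.004],"spin": -0.01},
  ],
)

```text
t: 15.35
eef_pos: [0.5147, -0.0461, 0.0119]
ee_rot: [180.0, -0.0, 166.7]
ft_force: [2.7, -2.8, -1.3]
opening: 0.0391
grasp_force: 61.1
```

```bash
python3 - <<'E'
from h import *
s=bot.get_state();print(s["eef_pos"],s["ft_force"],s["wrist_torque"],s["ee_rot"])
E
```

```text
[ 0.51469808 -0.04610672  0.01186121] [ 2.65621936 -2.79847299 -1.32740527] [-0.41843901 -0.61935021  0.06081127] [ 1.79990101e+02 -3.51960054e-03  1.66666116e+02]
```

send_rows(
  targets=[
    {"grip": 255,"linear": [-0.0003,-0.0003,0.001],"spin": -0.01},
    {"grip": 255,"linear": [-0.0003,-0.0003,0.002],"spin": -0.01},
    {"grip": 255,"linear": [-0.0003,-0.0003,0.003],"spin": -0.01},
    {"grip": 255,"linear": [-0.0003,-0.0003,0.004],"spin": -0.01},
    {"grip": 255,"linear": [-0.0003,-0.0003,0.005],"spin": -0.01},
    {"grip": 255,"linear": [-0.0003,-0.0003,0.005],"spin": -0.01},
  ],
)

```text
t: 16.1
eef_pos: [0.5145, -0.0464, 0.0067]
ee_rot: [180.0, -0.0, 167.2]
ft_force: [-0.1, -0.2, -2.0]
opening: 0.0391
grasp_force: 61.0
```

send_rows(
  targets=[
    {"grip": 255,"linear": [0,0,0.001],"spin": 0},
    {"grip": 255,"linear": [0,0,0.002],"spin": 0},
    {"grip": 255,"linear": [0,0,0.0025],"spin": 0},
    {"grip": 255,"linear": [0,0,0.0025],"spin": 0},
  ],
)

```text
t: 16.6
eef_pos: [0.5146, -0.0465, 0.0047]
ee_rot: [-180.0, -0.0, 167.2]
ft_force: [-2.3, -0.5, 3.7]
opening: 0.039
grasp_force: 61.5
```

send_rows(
  targets=[
    {"grip": 255,"linear": [0,0,0.0005],"spin": 0},
    {"grip": 255,"linear": [0,0,0.001],"spin": 0},
    {"grip": 255,"linear": [0,0,0.001],"spin": 0},
  ],
)

```text
t: 16.98
eef_pos: [0.5147, -0.0466, 0.0046]
ee_rot: [180.0, -0.0, 167.2]
ft_force: [-5.8, 0.1, 13.3]
opening: 0.0393
grasp_force: 63.0
```

The hub is fully home: firm contact at TCP z = 0.0046, where I predicted it. I ease the pressure and turn clockwise, checking partway.

send_rows(
  targets=[
    {"grip": 255,"linear": [0,0,-0.001],"spin": 0.05},
    {"grip": 255,"linear": [0,0,-0.001],"spin": 0.15},
    {"grip": 255,"linear": [0,0,-0.001],"spin": 0.25},
    {"grip": 255,"linear": [0,0,-0.001],"spin": 0.35},
    {"grip": 255,"linear": [0,0,-0.001],"spin": 0.4},
    {"grip": 255,"linear": [0,0,-0.001],"spin": 0.4},
  ],
)

```text
t: 17.73
eef_pos: [0.5152, -0.0466, 0.0047]
ee_rot: [180.0, 0.0, 144.4]
ft_force: [-0.9, 0.9, 3.6]
opening: 0.0392
grasp_force: 61.7
```

```bash
python3 - <<'E'
from h import *
s=bot.get_state();print(s["eef_pos"],s["ft_force"],s["wrist_torque"],s["ee_rot"])
E
```

```text
[ 0.51516738 -0.04655616  0.00470742] [-0.93587184  0.85039135  3.62019925] [0.02420262 0.24681447 0.09114047] [1.79986495e+02 2.29060091e-02 1.44360600e+02]
```

send_rows(
  targets=[
    {"grip": 255,"linear": [0,0,0],"spin": 0.1},
    {"grip": 255,"linear": [0,0,0],"spin": 0.2},
    {"grip": 255,"linear": [0,0,0],"spin": 0.3},
    {"grip": 255,"linear": [0,0,0],"spin": 0.38},
    {"grip": 255,"linear": [0,0,0],"spin": 0.42},
    {"grip": 255,"linear": [0,0,0],"spin": 0.46},
    {"grip": 255,"linear": [0,0,0],"spin": 0.46},
  ],
)

```text
t: 18.6
eef_pos: [0.5152, -0.0466, 0.0047]
ee_rot: [180.0, 0.0, 118.0]
ft_force: [-0.4, 0.5, 3.5]
opening: 0.0389
grasp_force: 61.7
```

```bash
python3 - <<'E'
from h import *
s=bot.get_state();print(s["eef_pos"],s["ft_force"],s["wrist_torque"],s["ee_rot"])
E
```

```text
[ 0.51518541 -0.0465612   0.00469351] [-0.39041451  0.46320245  3.53720947] [0.04577157 0.20320719 0.22068691] [1.79974452e+02 1.22787445e-02 1.18038782e+02]
```

send_rows(
  targets=[
    {"grip": 255,"linear": [0,0,0],"spin": 0.03},
    {"grip": 255,"linear": [0,0,0],"spin": 0.06},
    {"grip": 255,"linear": [0,0,0],"spin": 0.09},
    {"grip": 255,"linear": [0,0,0],"spin": 0.09},
  ],
)

```text
t: 19.1
eef_pos: [0.5152, -0.0466, 0.0047]
ee_rot: [180.0, 0.0, 112.8]
ft_force: [-0.2, -0.6, 3.9]
opening: 0.0392
grasp_force: 61.9
```

```bash
python3 - <<'E'
from h import *
s=bot.get_state();print(s["eef_pos"],s["ft_force"],s["wrist_torque"],s["ee_rot"])
E
```

```text
[ 0.51520876 -0.04655756  0.00468671] [-0.15291449 -0.6411737   3.89379265] [0.08088971 0.1096971  0.40952931] [1.79971734e+02 9.93393972e-03 1.12799142e+02]
```

send_rows(
  targets=[
    {"grip": 255,"linear": [0,0,0],"spin": 0.03},
    {"grip": 255,"linear": [0,0,0],"spin": 0.06},
    {"grip": 255,"linear": [0,0,0],"spin": 0.06},
  ],
)

```text
t: 19.48
eef_pos: [0.5152, -0.0468, 0.0047]
ee_rot: [180.0, 0.1, 109.5]
ft_force: [0.5, -1.8, 5.2]
opening: 0.0392
grasp_force: 61.9
```

```bash
python3 - <<'E'
from h import *
s=bot.get_state();print(s["eef_pos"],s["ft_force"],s["wrist_torque"],s["ee_rot"])
E
```

```text
[ 0.5152344  -0.04681835  0.00466092] [ 0.50180522 -1.79817263  5.24421683] [-0.30613131  0.05614045  1.52281465] [1.79989056e+02 5.24121964e-02 1.09487084e+02]
```

send_rows(
  targets=[
    {"grip": 255,"linear": [0,0,0],"spin": 0.03},
    {"grip": 255,"linear": [0,0,0],"spin": 0.03},
  ],
)

```text
t: 19.73
eef_pos: [0.5152, -0.0468, 0.0046]
ee_rot: [180.0, 0.1, 107.8]
ft_force: [-1.2, -2.2, 4.6]
opening: 0.0393
grasp_force: 62.0
```

```bash
python3 - <<'E'
from h import *
s=bot.get_state();print(s["eef_pos"],s["ft_force"],s["wrist_torque"],s["ee_rot"])
E
```

```text
[ 0.51519198 -0.04682386  0.00464122] [-1.19826907 -2.24982467  4.57034904] [-0.36529697  0.07297982  2.13316389] [1.79993906e+02 5.71715464e-02 1.07816632e+02]
```

The stop is firm: torque rose to over 2 N m. I relax the twist within the spline play, let go and go straight up.

send_rows(
  targets=[
    {"grip": 255,"linear": [0,0,0],"spin": -0.05},
    {"grip": 255,"linear": [0,0,0],"spin": -0.05},
    {"grip": 110,"linear": [0,0,-0.001],"spin": -0.05},
    {"grip": 95,"linear": [0,0,-0.001],"spin": -0.05},
    {"grip": 95,"linear": [0,0,-0.001],"spin": -0.05},
    {"grip": 95,"linear": [0,0,-0.001],"spin": -0.05},
  ],
)

```text
t: 20.48
eef_pos: [0.5148, -0.0465, 0.0054]
ee_rot: [-180.0, -0.0, 110.5]
ft_force: [0.4, 0.3, 0.1]
opening: 0.0536
grasp_force: 0.0
```

send_rows(
  targets=[
    {"grip": 95,"linear": [0,0,-0.01],"spin": 0},
    {"grip": 95,"linear": [0,0,-0.03],"spin": 0},
    {"grip": 95,"linear": [0,0,-0.08],"spin": 0},
    {"grip": 95,"linear": [0,0,-0.12],"spin": 0},
    {"grip": 95,"linear": [0,0,-0.14],"spin": 0},
    {"grip": 95,"linear": [0,0,-0.14],"spin": 0},
  ],
)

```text
t: 21.22
eef_pos: [0.5166, -0.0467, 0.1478]
ee_rot: [179.8, 0.1, 110.5]
ft_force: [-0.0, -0.3, -0.3]
opening: 0.0536
grasp_force: 0.0
```

```bash
python3 - <<'E'
from h import *
w=get_image("wrist");st=bot.get_state();print(st["eef_pos"],st["ee_rot"],st["ft_force"],st["opening"])
c=np.array([.5145,-.0465,.074])
for a in(-6.3-53,-6.3-57,-6.3-61):
  r=np.radians(a);print(a,"axis",proj(w,c),"handle end",proj(w,[.5145+.095*np.cos(r),-.0465+.095*np.sin(r),.0555]))
g=cv2.cvtColor(w["color"],cv2.COLOR_BGR2GRAY);cv2.imwrite("pics/w8.png",g);asc(g[170:380,180:420],60,120)
E
```

```text
[ 0.51550133 -0.04660066  0.14623037] [1.79904705e+02 4.38923921e-02 1.10508961e+02] [ 0.49658903  0.17210141 -1.23108606] 0.05357890850697748
-59.3 axis (np.float64(274.03370769511673), np.float64(204.59171619012966)) handle end (np.float64(291.0911380995782), np.float64(287.1170828618516))
-63.3 axis (np.float64(274.03370769511673), np.float64(204.59171619012966)) handle end (np.float64(284.5597780665624), np.float64(287.94656704391775))
-67.3 axis (np.float64(274.03370769511673), np.float64(204.59171619012966)) handle end (np.float64(277.9912395436785), np.float64(288.38045295392897))
.................. +@@@@@@@@@%*+#%%%%%%%%%%@@@@@@@@@@%%%%##*+-=*%@@@@@%#*+%@@@@@@@:...............+@%= .................
..................-@@@@@@@@@@*+#%%%%%%#%@@@@%##%%@@@@@@@#%%%%#*+==+#@@#*+%@@@@@@@:............... .@=%* ................
.................:@@@@@@@@@@#+#%%%%%##@%%*+-----===+*@@@@%%%%%%%##*+=#%%#@@@@@@@:................. -@.##................
.................%@@@@@@@@@#+*%%%%%%%%%=----=+++++====*@%@%%%%%%%#*##*@@@@@@@@@:....................#* +%:..............
................*@@@@
[... 6054 characters left out ...]
:::::.....::==----::::::::::::.......................... .  ..   ...  .  .  .  ................
                ...........::::....==++++++++-:::-:.:---::........................    .    .. .   .   . ................
   ....         ................::-==+++++++***+--.....:---::...................  . .. .  ....    .   . ................
   ...           ............  :=====+++++++++****=-:.:...:.:--::............... . ..     .... . .. .   ................
                 ..........    --====++++++++++**+*+.:-:::.....::-:..............     . .. . . .      ..................
                  ...          ....::-=+++********++....:-..                ....    . . ..     .   ..  .................
```

The picture text shows the hub seated with the nose showing in the bore, and the arm at about −67°. That is the stop at −63° plus the 4° of spline play. The gripper is clear, so I hand in.

```bash
python3 -c "
from h import *
print(bot.finish_job())"
```

```text
the job is handed in; nothing more can be done
None
```

The larger lever is back on its shaft, fully home and turned clockwise to its firm stop. The gripper let go and is clear. I didn't look at the board itself to confirm it is clamped, so that rests on the lever having reached the stop.

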